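# Load a relief plaque on the sloping setter and close the kiln lid

## Robot

A 6-joint arm with a two-finger parallel gripper is mounted at the origin on the work surface. World frame = base frame: x ahead of the robot, y to its left, z up, the work surface at z = 0. Lengths are in mm, angles in rad, forces in N, time in s.
With the tool pointing down it reaches from about 375 to 925 mm from the base axis. Payload 5.7 kg.
Tool frame: the origin (TCP) lies on the centre line of the jaws, within the pads' length; the fingertips stand 14 mm ahead of it and the grasp point (between the pads) lies 5 mm behind it (arm.tip_reach is the distance from the TCP to the fingertips, in mm); y points along the fingers, z is the direction in which the jaws open and shut, and the axes are right-handed (so a half turn about y gives the same grasp; the last joint's range is limited). The gripper opens to 88 mm and grips with 3 to 60 N. Pads are 20 mm wide; open, the fingers measure 115 mm over their backs; the gripper's body (75 mm by 178 mm) begins 61 mm behind the grasp point.
Start: joints at [-1.327, 0.359, 1.51, -0, 1.272, -0.115], TCP at [210.674, -561.765, 236.623] pointing down, gripper open.
Joint ranges: [-2.97, 2.97], [-1.01, 2.36], [0.21, 2.38], [-0.96, 4.11], [0.2, 2.71], [-2.98, 2.98]. Speed limits (rad/s): [2.39, 2.39, 3.14, 3.14, 3.14, 3.14].

## Interface

Orientations are given as a rotation vector (axis times angle).
In Python, from bench import arm gives the robot as it stands.
- The arm moves only by the tool play_rows, never from a script. Its argument "rows" is a list of rows, each a list of 7 numbers: the shift along the tool's x, y, z in m, then the turn, a rotation vector about the tool's x, y, z in degrees, then the gripper command: -1 is shut, 1 is fully open, values between are in proportion. A call has 1 to 10 rows; each row shifts and turns the commanded pose from where the row before left it, along the tool's axes as they then stand; what a row does not reach is not made up. A row lasts 1/12 s, in which the tool goes at most 41.7 mm and 7.16 degrees, less where a joint would pass 70% of its speed; a pose out of reach is approached as far as the arm can. A call with a gripper value outside its range is refused whole. The fingers move at their own pace and stop on an object; the grip force is fixed at half the most. Time passes only in rows, so rows that do not move let the fingers close. It gives the time, the measured TCP pose, the force and the opening at its end, in the units of the state.
- arm.read_state(): the state, without advancing time (a new reading comes with each control period).
- arm.get_image(name): name is "scene" or "top" or "wrist"; returns the picture (400x640x3 uint8, blue, green, red); there is no depth.
- arm.camera_params(name): a dict with "fx", "fy", "cx", "cy" (pixels), "R" (3x3) and "t" (3): a world point X has camera coordinates R X + t. Camera axes: x right, y down, z forward; pixel columns grow to the right and rows downward; lengths in mm; the calibration is good to about 2 mm. A picture is of the moment at which its call begins: read the wrist's pose just before it. camera_params takes no time and is no camera call; for the wrist camera it gives the pose at the moment of the call.
- arm.sign_off(): hands the job in, once; it reports no verdict.
The state is a dict: "clock": time; "q": joint angles; "dq": joint speeds; "joint_efforts": joint torques, N m; "ee_pos": TCP position; "tcp_rot": TCP orientation; "ft_force": force on the tool from outside, world axes, zero at the start; "torque": the same for the moment, N m; "gripper_width": finger opening in mm.
Only numpy, scipy, OpenCV 4.12 (cv2) and the standard library are available. Lean on these libraries where they do the work, as an engineer would, in place of code of your own. Each camera call takes 0.05 s, during which the arm holds its last target.

## Task

Load the kiln: pick up the long narrow relief plaque, lay it gently, relief side up, along the narrow sloping spine of the setter inside the kiln, flat on the spine and with its lower end against the little ledge at the bottom, and do not let go until it rests flat there, so that neither end drops. Then push the kiln's heavy lid down until it is fully shut, without slamming it, and leave the other pieces and jars on the bench where they are.

Things in the scene. Friction and masses are not known exactly. Their poses are not given: they have to be found in the camera images.
- plaque_center (a point): Centre (half-way up) of the loose relief plaque of fired brown clay: 120 mm long (x axis) x 60 wide (y) x 16 thick (z up, relief side, swirls 2 mm proud), 0.16 to 0.28 kg. It lies flat on the bench, relief up; its ends are alike. It is the only oblong one of the three clay pieces.
- setter: White ceramic setter fixed on the kiln's inner floor; origin: centre of its underside, x level towards the high end, z up. Its spine is a flat bar 36 mm wide rising along +x, at a slope set differently each time between 0.22 and 0.52 rad and NOT measured: look or feel for it. It is clamped stiff (holds 25 N). Friction holds the plaque wherever it is laid on the slope.
- setter_pivot (a point): Corner where the ledge's face meets the spine's top, on the spine's middle line, 30 mm above the kiln's inner floor; the spine tilts about this point's y axis and rises 112 mm towards +x. Axes stay level whatever the slope. The ledge (9 mm high, square to the spine, 36 wide, 8 thick) is on the -x side. Seated plaque: centre 60 mm up the slope, 8 mm off the surface; it overhangs 12 mm each side.
- kiln: Steel-cased firebrick kiln fixed on the bench, 260 mm (x) x 230 (y), rim 100 mm above the bench; origin at the centre of its underside. Chamber open at the top, 200 mm (x) x 180 (y), inner floor 75 mm below the rim. The lid is hinged along the +y edge.
- lid_hinge (a point): Middle of the kiln lid's hinge axis, on the top outer edge of the kiln's +y wall, 100 mm above the bench; axes as the kiln's: x along the hinge, y out of the kiln, z up.
- lid (a joint): Lid angle, rad: 0 shut, grows as it opens; starts 1.6 to 1.85, leaning a little outward (stop 1.95). A hood 260 mm along the hinge, 230 from hinge to free edge, 55 thick (smooth steel outer face 55 mm over lid_hinge when shut). Bar handle 35 mm out from mid free edge. 0.9 kg; a stiff hinge (1.5 N m) holds it at any angle: about 8 N at 200 mm from the hinge pushes it when upright, less near shut.
- square_tile: Square fired-clay tile, 80 x 80 x 16 mm, loose on the bench (origin at the centre of its underside). Not to be moved.
- medallion: Round fired-clay medallion, 84 mm across, 16 mm thick, loose on the bench (origin at the centre of its underside). Not to be moved.
- jar_a: Glass jar, 76 mm across, 85 mm tall, at the far right (origin at the centre of its underside). Not to be moved.
- jar_b: Glass jar, 68 mm across, 85 mm tall, at the near right (origin at the centre of its underside). Not to be moved.

How it is judged:
By the outcome, as a careful person would: the job done as asked, in the order asked, and still so for the second after the job is handed in, with the robot touching nothing.
It also fails if it takes over 72 s, if anything falls off the work surface, if the arm or the gripper's body presses on something with over 40 N, if the wrist force passes 120 N, or if a joint passes its speed limit or range.

## Working session

There is one attempt and no reset: what is moved stays moved. The work goes in short steps, Python scripts to look and compute and a tool call to move; the robot and the scene stay as the last step left them, time stands still between calls to the robot, and variables do not carry over. Pictures are saved under pics/ and viewed, and the job is handed in when it is done.

Besides the shell and the picture viewer there is one more tool, called after "Call:" as a command line: name --pt "numbers of a row" for each row, then --argument value for the rest. play_rows: Moves the arm, as the interface text tells. Its arguments: {"type":"object","properties":{"rows":{"type":"array"}},"required":["rows"]}

```bash
ls; mkdir -p pics; python3 - <<'E'
from bench import arm
import cv2
for n in("scene","top","wrist"):
    p=arm.camera_params(n); print(n,p)
    cv2.imwrite(f"pics/{n}0.png",arm.get_image(n))
print(arm.read_state(), arm.tip_reach)
E
```

```text
pics
scene {'fx': 387.5854066098912, 'fy': 387.5854066098912, 'cx': 315.7625258270914, 'cy': 197.6294301424696, 'R': array([[ 0.47271932,  0.8811789 ,  0.007758  ],
       [ 0.57791503, -0.3033595 , -0.75761945],
       [-0.66524481,  0.36262482, -0.65265043]]), 't': array([-175.21117005, -253.17033711, 1464.52400611])}
top {'fx': 430.7385694036188, 'fy': 430.7385694036188, 'cx': 314.7127545883578, 'cy': 199.42254036106073, 'R': array([[-0.01664317, -0.99983446,  0.00735265],
       [-0.9893872 ,  0.01540675, -0.14448394],
       [ 0.14434674, -0.00967929, -0.98947983]]), 't': array([-97.42110347, 509.29736438, 932.93939456])}
wrist {'fx': 275.74391543608095, 'fy': 275.74391543608095, 'cx': 324.0083268426346, 'cy': 198.1405913526077, 'R': array([[ 0.35005093, -0.93672939, -0.00154603],
       [-0.89824579, -0.33613711,  0.28313661],
       [-0.26574206, -0.09772352, -0.95907834]]), 't': array([-597.75900158,  -33.56552913,  392.6753688 ])}
{'clock': 0.15, 'q': array([-1.32708556e+00,  3.59335810e-01,  1.51117984e+00, -2.15025190e-05,
        1.27250395e+00, -1.15107254e-01]), 'dq': array([-0.00128038, -0.00306261, -0.00352308,  0.00027916, -0.00040426,
        0.00029347]), 'joint_efforts': array([ 9.74926224e-04, -5.15757823e+01, -2.71006626e+01,  6.75282371e-02,
        3.05837346e-02, -7.54786561e-05]), 'ee_pos': array([ 210.55718169, -561.29126112,  236.00643168]), 'tcp_rot': array([-0.36754959,  2.02743188, -2.02450255]), 'ft_force': array([ 0.50581389, -0.04026902,  0.19300398]), 'torque': array([-0.0169781 , -0.02397069, -0.00623599]), 'gripper_width': 88.00116428157627} 14.0
```

View pics/scene0.png

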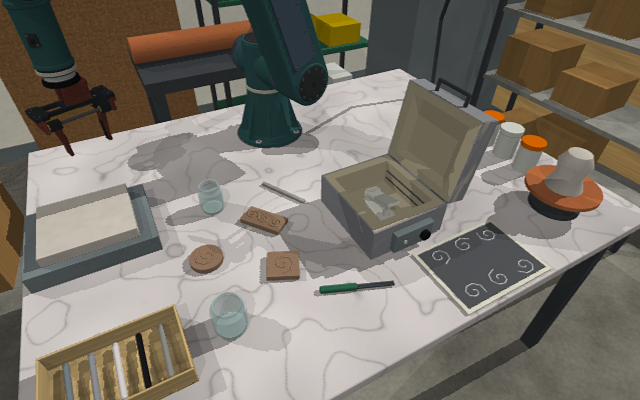

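View pics/top0.png

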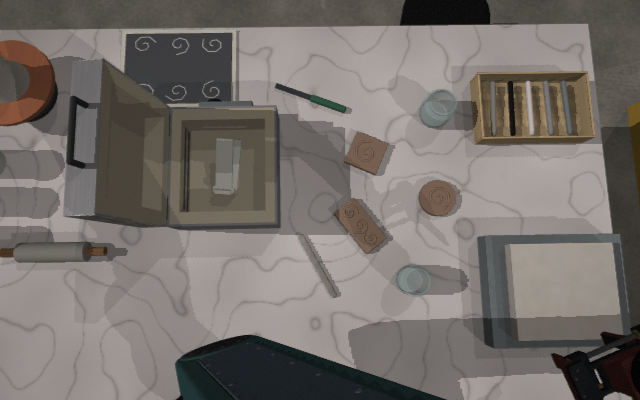

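View pics/wrist0.png

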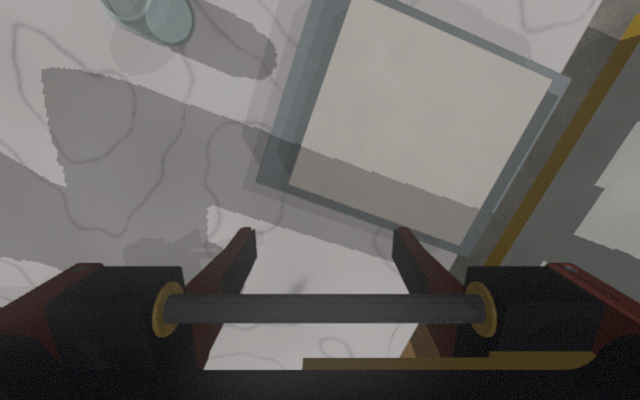

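```bash
cat > h.py <<'E'
import numpy as np, cv2
from bench import arm
from scipy.spatial.transform import Rotation as Ro
def ray(P,u,v):
    d=P['R'].T@np.array([(u-P['cx'])/P['fx'],(v-P['cy'])/P['fy'],1.]); c=-P['R'].T@P['t']; return c,d/np.linalg.norm(d)
def onz(P,u,v,z):
    c,d=ray(P,u,v); return c+d*(z-c[2])/d[2]
def proj(P,X):
    x=P['R']@np.asarray(X,float)+P['t']; return np.array([P['fx']*x[0]/x[2]+P['cx'],P['fy']*x[1]/x[2]+P['cy']])
def tri(obs):
    A=np.zeros((3,3));b=np.zeros(3)
    for P,u,v in obs:
        c,d=ray(P,u,v);M=np.eye(3)-np.outer(d,d);A+=M;b+=M@c
    X=np.linalg.solve(A,b); return X,[proj(P,X)-[u,v] for P,u,v in obs]
E
python3 - <<'E'
from h import *
a=cv2.imread('pics/top0.png');P=arm.camera_params('top')
h=cv2.cvtColor(a,cv2.COLOR_BGR2HSV)
m=cv2.inRange(h,(0,70,60),(20,255,220)); m[:,:290]=0;m[:,470:]=0;m[280:]=0
n,l,s,c=cv2.connectedComponentsWithStats(m)
for i in range(1,n):
    if s[i,4]>300:
        ct,_=cv2.findContours((l==i).astype('uint8'),cv2.RETR_EXTERNAL,cv2.CHAIN_APPROX_NONE)
        r=cv2.minAreaRect(ct[0]); bx=cv2.boxPoints(r)
        print(s[i],r); W=np.array([onz(P,*p,12) for p in bx]); print(W.round(1), np.linalg.norm(W[1]-W[0]),np.linalg.norm(W[2]-W[1]),W.mean(0))
        for z in (12,): 
            w=(W[0]-W[1],W[1]-W[2]); print([np.degrees(np.arctan2(q[1],q[0])) for q in w])
c=a[50:240,55:290]; cv2.imwrite('pics/k.png',cv2.resize(c,None,fx=3.1,fy=3.1,interpolation=cv2.INTER_CUBIC))
b=cv2.imread('pics/scene0.png')[70:260,310:510]; cv2.imwrite('pics/k2.png',cv2.resize(b,None,fx=3.1,fy=3.1,interpolation=cv2.INTER_CUBIC))
E
```

```text
[ 345  132   43   43 1099] ((365.55621337890625, 152.56509399414062), (33.46154022216797, 33.53846740722656), 22.61986541748047)
[[ 599.8 -175.2   12. ]
 [ 674.4 -207.7   12. ]
 [ 642.  -279.7   12. ]
 [ 568.  -246.5   12. ]] 81.39696106725334 78.95278826949375 [ 621.06996452 -227.2812821    12.        ]
[np.float64(156.42777234172763), np.float64(65.72411793002875)]
[419 180  36  36 992] ((436.9000549316406, 197.70001220703125), (35.329872131347656, 34.435447692871094), 26.56505012512207)
[[ 494.3 -333.7   12. ]
 [ 566.3 -373.4   12. ]
 [ 527.8 -444.9   12. ]
 [ 456.5 -404.7   12. ]] 82.17394824909402 81.27201118414725 [ 511.22222921 -389.19262658   12.        ]
[np.float64(151.14652777080545), np.float64(61.6981992988738)]
[ 335  198   51   56 1322] ((359.5658874511719, 225.19647216796875), (51.95112609863281, 25.56325340270996), 50.90614700317383)
[[ 478.9 -148.    12. ]
 [ 515.7 -194.8   12. ]
 [ 421.4 -267.    12. ]
 [ 385.6 -220.4   12. ]] 59.55068603639284 118.77584906617457 [ 450.37548309 -207.5742416    12.        ]
[np.float64(128.18315487393127), np.float64(37.4140757084612)]
```

View pics/k.png

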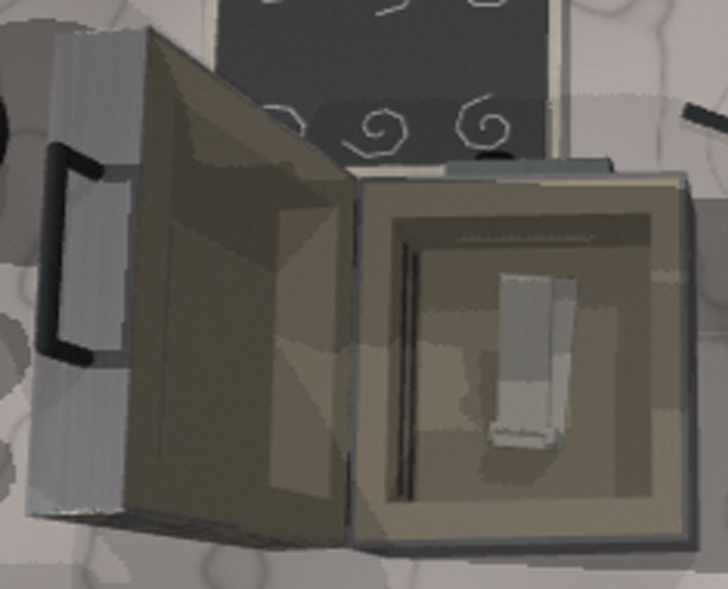

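View pics/k2.png

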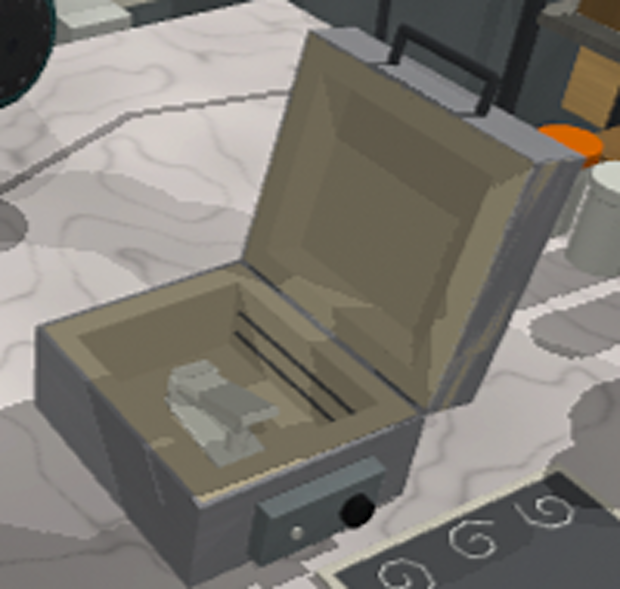

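```bash
python3 - <<'E'
from h import *
P=arm.camera_params('top');S=arm.camera_params('scene')
f=lambda u,v:(55+u/3.1,50+v/3.1); g=lambda u,v:(310+u/3.1,70+v/3.1)
for p in [(685,176),(693,540),(350,540),(357,180)]: print(onz(P,*f(*p),100).round(1))
for n,a,b in [("hiR",(548,278),(222,423)),("hiL",(502,275),(277,409)),("ledgetopL",(492,428),(212,362)),("ledgetopR",(552,432),(170,375))]:
    X,e=tri([(P,*f(*a)),(S,*g(*b))]); print(n,X.round(1),np.round(e,1).tolist())
st=arm.read_state(); R=Ro.from_rotvec(st['tcp_rot']).as_matrix(); print(R.round(3))
W=arm.camera_params('wrist'); c=-W['R'].T@W['t']; print('cam in tool',R.T@(c-st['ee_pos']), (R.T@W['R'].T).round(3))
E
```

```text
[703.2 -24.2 100. ]
[447.5 -28.7 100. ]
[451.1 201.6 100. ]
[703.5 204.9 100. ]
hiR [629.   64.7  91.9] [[3.5, 1.9], [3.2, -0.7]]
hiL [635.9 105.   93.6] [[-0.4, -0.2], [-0.4, 0.1]]
ledgetopL [532.2 115.7  66.4] [[-0.2, -0.1], [-0.1, 0.0]]
ledgetopR [528.5  72.9  64.8] [[0.2, 0.1], [0.2, -0.0]]
[[-0.936 -0.     0.351]
 [-0.351  0.001 -0.936]
 [-0.    -1.    -0.001]]
cam in tool [ -78.25075108 -149.26626379   -1.19347737] [[ 0.001  0.959  0.283]
 [-0.    -0.283  0.959]
 [ 1.    -0.001 -0.   ]]
```

```bash
cat >> h.py <<'E'
def tgt(yaw_z_deg, tilt=0.0):
    # tool z horizontal at yaw; y down tilted by tilt(rad) about z; x=y x z
    a=np.radians(yaw_z_deg); z=np.array([np.cos(a),np.sin(a),0]); x=np.cross([0,0,-1.],z)
    R=np.column_stack([x,[0,0,-1.],z])
    return R@Ro.from_rotvec([0,0,tilt]).as_matrix()
def plan(p,R,start=None):
    s=arm.read_state(); R0=Ro.from_rotvec(s['tcp_rot']).as_matrix(); p0=s['ee_pos']
    d=R0.T@(np.asarray(p,float)-p0); w=Ro.from_matrix(R0.T@R).as_rotvec(degrees=True)
    print('clock',s['clock'],'pos',p0.round(1),'d_tool_mm',d.round(2),'len',np.linalg.norm(d).round(1),'turn_deg',w.round(2),'F',s['ft_force'].round(1),'g',round(s['gripper_width'],1),'q',s['q'].round(2))
E
python3 - <<'E'
from h import *
plan([450.4,-207.6,200],tgt(-52.6)); 
s=arm.read_state();print((Ro.from_rotvec(s['tcp_rot']).as_matrix()-tgt(-69.4)).round(3).tolist())
E
```

```text
clock 0.15 pos [ 210.6 -561.3  236. ] d_tool_mm [-348.77   36.41 -246.89] len 428.9 turn_deg [  0.08 -16.84  -0.02] F [ 0.5 -0.   0.2] g 88.0 q [-1.33  0.36  1.51 -0.    1.27 -0.12]
[[-0.0, -0.0, -0.001], [0.001, 0.001, -0.0], [-0.0, 0.0, -0.001]]
```

Call:
play_rows --pt "-0.028 0.003 -0.02 0 0 0 1" --pt "-0.028 0.003 -0.02 0 0 0 1" --pt "-0.028 0.003 -0.02 0 0 0 1" --pt "-0.028 0.003 -0.02 0 0 0 1" --pt "-0.028 0.003 -0.02 0 0 0 1" --pt "-0.028 0.003 -0.02 0 0 0 1" --pt "-0.028 0.003 -0.02 0 0 0 1" --pt "-0.028 0.003 -0.02 0 0 0 1" --pt "-0.028 0.003 -0.02 0 0 0 1" --pt "-0.028 0.003 -0.02 0 0 0 1"

```text
clock: 0.98
ee_pos: [403.1, -274.5, 206.4]
tcp_rot: [-0.367, 2.026, -2.026]
ft_force: [1.3, -0.6, 0.6]
gripper_width: 87.7
```

Call:
play_rows --pt "-0.028 0.003 -0.02 0 0 0 1" --pt "-0.028 0.003 -0.02 0 0 0 1" --pt "-0.013 0 -0.006 0 0 0 1" --pt "0 0 0 0 -5.6 0 1" --pt "0 0 0 0 -5.6 0 1" --pt "0 0 0 0 -5.6 0 1" --pt "0 0 0 0 0 0 1"

```text
clock: 1.57
ee_pos: [451.0, -208.5, 200.4]
tcp_rot: [-0.628, 1.844, -1.843]
ft_force: [0.4, -0.5, 0.4]
gripper_width: 87.6
```

```bash
python3 - <<'E'
from h import *
plan([450.4,-207.6,200],tgt(-52.6)); 
W=arm.camera_params('wrist');a=arm.get_image('wrist');cv2.imwrite('pics/w1.png',a)
h=cv2.cvtColor(a,cv2.COLOR_BGR2HSV)
m=cv2.inRange(h,(0,70,60),(20,255,220))
n,l,s,c=cv2.connectedComponentsWithStats(m)
for i in range(1,n):
    if s[i,4]>300: print(s[i],c[i])
E
```

```text
clock 1.5667 pos [ 451.  -208.5  200.4] d_tool_mm [-0.08  0.44 -1.06] len 1.2 turn_deg [0.03 0.19 0.01] F [ 0.4 -0.5  0.4] g 87.6 q [-0.57  0.25  1.77  0.    1.12  0.34]
[398  49  49  39 562] [420.15480427  67.98576512]
[ 584  145   56  104 2507] [620.11088951 195.91224571]
[437 226  53  32 551] [460.93647913 243.93647913]
[198 228  52  56 545] [221.45321101 260.3706422 ]
[403 229  51  64 707] [426.06364922 261.50212164]
[548 264  92  61 770] [591.00909091 286.91948052]
[465 281  32  56 544] [482.85845588 307.46875   ]
[152 282  30  55 461] [163.19088937 304.3362256 ]
[465 351  60  19 391] [497.2685422 358.5831202]
[522 351  58  19 463] [550.74298056 357.87904968]
[ 303  357  159   13 1241] [375.19983884 362.61079774]
```

View pics/w1.png

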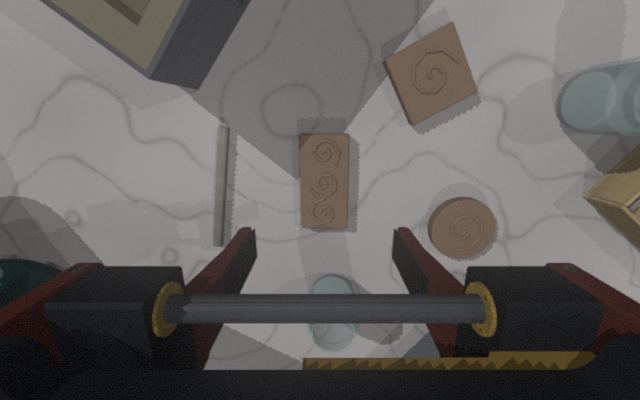

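```bash
python3 - <<'E'
from h import *
W=arm.camera_params('wrist');a=cv2.imread('pics/w1.png')
h=cv2.cvtColor(a,cv2.COLOR_BGR2HSV)
roi=a[120:245,285:365]; hh=h[120:245,285:365]
print(hh[60,40],hh[60,10],hh[10,5])
m=cv2.inRange(h,(0,60,30),(25,255,220)); mm=np.zeros_like(m); mm[120:245,285:365]=m[120:245,285:365]
mm=cv2.morphologyEx(mm,cv2.MORPH_CLOSE,np.ones((5,5)))
ct=max(cv2.findContours(mm,0,1)[0],key=cv2.contourArea); r=cv2.minAreaRect(ct);print(r)
bx=cv2.boxPoints(r)
for z in(15,):
    w=np.array([onz(W,*p,z) for p in bx]); print(w.round(1),w.mean(0),[np.linalg.norm(w[i]-w[i-1]) for i in(1,2)])
    for q in (w[0]-w[1],w[1]-w[2]): print(np.degrees(np.arctan2(q[1],q[0])))
P=arm.camera_params('top'); print('jar',onz(P,413,280,50))
print(a[215,325],a[215,310])
E
```

```text
[ 10  68 112] [  6   9 142] [ 15   9 118]
((324.0, 180.5), (93.0, 48.0), 90.0)
[[ 480.  -149.5   15. ]
 [ 514.3 -194.8   15. ]
 [ 421.7 -268.8   15. ]
 [ 383.8 -218.8   15. ]] [ 449.93480774 -207.94897983   15.        ] [np.float64(56.8519859735164), np.float64(118.56393991036258)]
127.20326034682907
38.61552225192993
jar [ 326.02826259 -315.55920327   50.        ]
[ 74  86 100] [ 79  91 110]
```

Call:
play_rows --pt "0 0.03 -0.001 0 0 0 1" --pt "0 0.03 0 0 0 0 1" --pt "0 0.03 0 0 0 0 1" --pt "0 0.03 0 0 0 0 1" --pt "0 0.025 0 0 0 0 1" --pt "0 0.018 0 0 0 0 1" --pt "0 0.012 0 0 0 0 1" --pt "0 0.006 0 0 0 0 1" --pt "0 0.003 0 0 0 0 1" --pt "0 0 0 0 0 0 1"

```text
clock: 2.45
ee_pos: [450.4, -208.1, 16.4]
tcp_rot: [-0.623, 1.848, -1.847]
ft_force: [-0.9, 0.2, 1.2]
gripper_width: 87.8
```

Call:
play_rows --pt "0 0 0 0 0 0 0" --pt "0 0 0 0 0 0 -0.5" --pt "0 0 0 0 0 0 -1" --pt "0 0 0 0 0 0 -1" --pt "0 0 0 0 0 0 -1" --pt "0 0 0 0 0 0 -1" --pt "0 0 0 0 0 0 -1" --pt "0 0 0 0 0 0 -1"

```text
clock: 3.12
ee_pos: [450.8, -208.3, 17.2]
tcp_rot: [-0.624, 1.845, -1.847]
ft_force: [-0.7, 0.0, 5.7]
gripper_width: 59.3
```

Call:
play_rows --pt "0 -0.006 0 0 0 0 -1" --pt "0 -0.012 0 0 0 0 -1" --pt "0 -0.022 0 0 0 0 -1" --pt "0 -0.028 0 0 0 0 -1" --pt "0 -0.03 0 0 0 0 -1" --pt "0 -0.03 0 0 0 0 -1" --pt "0 -0.03 0 0 0 0 -1" --pt "0 -0.03 0 0 0 0 -1" --pt "0 -0.02 0 0 0 0 -1" --pt "0 -0.01 0 0 0 0 -1"

```text
clock: 3.95
ee_pos: [451.2, -208.5, 237.6]
tcp_rot: [-0.622, 1.843, -1.848]
ft_force: [0.4, -0.0, -1.8]
gripper_width: 59.8
```

```bash
python3 - <<'E'
from h import *
plan([430,85,330],tgt(-89)); 
E
```

```text
clock 3.95 pos [ 451.2 -208.5  237.6] d_tool_mm [-161.36  -93.06 -245.88] len 308.5 turn_deg [-0.17 36.36 -0.14] F [ 0.4 -0.  -1.8] g 59.8 q [-0.57  0.21  1.73  0.    1.2   0.35]
```

Call:
play_rows --pt "-0.01 -0.006 -0.015 0 0 0 -1" --pt "-0.016 -0.01 -0.025 0 0 0 -1" --pt "-0.018 -0.01 -0.027 0 0 0 -1" --pt "-0.018 -0.01 -0.027 0 0 0 -1" --pt "-0.018 -0.01 -0.027 0 0 0 -1" --pt "-0.018 -0.01 -0.027 0 0 0 -1" --pt "-0.018 -0.01 -0.027 0 0 0 -1" --pt "-0.018 -0.01 -0.027 0 0 0 -1" --pt "-0.016 -0.01 -0.025 0 0 0 -1" --pt "-0.011 -0.007 -0.019 0 0 0 -1"

```text
clock: 4.78
ee_pos: [428.0, 87.4, 327.5]
tcp_rot: [-0.626, 1.847, -1.845]
ft_force: [0.2, -0.5, -2.2]
gripper_width: 59.7
```

Call:
play_rows --pt "0 0 0 0 4 0 -1" --pt "0 0 0 0 6 0 -1" --pt "0 0 0 0 6 0 -1" --pt "0 0 0 0 6 0 -1" --pt "0 0 0 0 6 0 -1" --pt "0 0 0 0 5.4 0 -1" --pt "0 0 0 0 3 0 -1" --pt "0 0 0 0 0 0 -1"

```text
clock: 5.45
ee_pos: [428.2, 85.1, 326.5]
tcp_rot: [-0.019, 2.215, -2.215]
ft_force: [0.8, -0.2, -1.9]
gripper_width: 59.9
```

```bash
python3 - <<'E'
from h import *
plan([430,85,330],tgt(-89)); 
W=arm.camera_params('wrist');a=arm.get_image('wrist');cv2.imwrite('pics/w2.png',a)
import pickle;pickle.dump(W,open('w2.pkl','wb'))
E
```

```text
clock 5.45 pos [428.2  85.1 326.5] d_tool_mm [-1.79 -3.46  0.12] len 3.9 turn_deg [-0.   -0.15  0.15] F [ 0.8 -0.2 -1.9] g 59.9 q [0.04 0.04 1.7  0.   1.41 1.59]
```

View pics/w2.png

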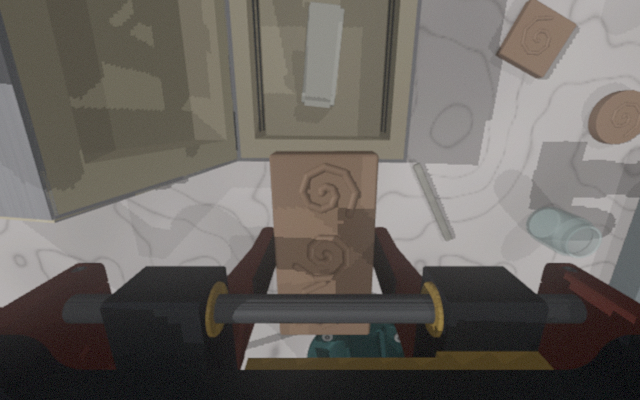

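Call:
play_rows --pt "-0.015 0 -0.008 0 0 0 -1" --pt "-0.02 0 -0.012 0 0 0 -1" --pt "-0.015 0 -0.005 0 0 0 -1" --pt "0 0 0 0 0 0 -1" --pt "0 0 0 0 0 0 -1"

```text
clock: 5.92
ee_pos: [478.5, 111.0, 326.9]
tcp_rot: [-0.023, 2.213, -2.213]
ft_force: [-0.0, -0.4, -2.8]
gripper_width: 60.0
```

```bash
python3 - <<'E'
from h import *
plan([470,110,330],tgt(-89)); 
W=arm.camera_params('wrist');a=arm.get_image('wrist');cv2.imwrite('pics/w3.png',a)
import pickle;pickle.dump(W,open('w3.pkl','wb'))
E
```

```text
clock 5.9167 pos [478.5 111.  326.9] d_tool_mm [ 8.48 -3.1   0.83] len 9.1 turn_deg [-0.01  0.07  0.12] F [-0.  -0.4 -2.8] g 60.0 q [ 0.09  0.13  1.6  -0.    1.42  1.64]
```

Call:
play_rows --pt "0 0 0.015 0 0 0 -1" --pt "0 0 0.025 0 0 0 -1" --pt "0 0 0.03 0 0 0 -1" --pt "0 0 0.03 0 0 0 -1" --pt "0 0 0.025 0 0 0 -1" --pt "0 0 0.015 0 0 0 -1" --pt "0 0 0 0 0 0 -1" --pt "0 0 0 0 0 0 -1"

```text
clock: 6.63
ee_pos: [479.9, -29.4, 327.5]
tcp_rot: [-0.018, 2.215, -2.214]
ft_force: [0.8, 0.3, -3.1]
gripper_width: 59.8
```

```bash
python3 - <<'E'
from h import *
plan([470,-30,330],tgt(-89)); 
W=arm.camera_params('wrist');a=arm.get_image('wrist');cv2.imwrite('pics/w4.png',a)
import pickle;pickle.dump(W,open('w4.pkl','wb'))
b=cv2.imread('pics/w3.png')
f=lambda i:cv2.resize(i,None,fx=4,fy=4,interpolation=cv2.INTER_CUBIC)
cv2.imwrite('pics/c3.png',f(b[0:150,260:420]));cv2.imwrite('pics/c4.png',f(a[0:150,140:300]))
E
```

```text
clock 6.6333 pos [479.9 -29.4 327.5] d_tool_mm [ 9.93 -2.46  0.42] len 10.2 turn_deg [ 0.04 -0.14  0.05] F [ 0.8  0.3 -3.1] g 59.8 q [-0.21  0.11  1.62  0.    1.41  1.35]
```

View pics/c3.png

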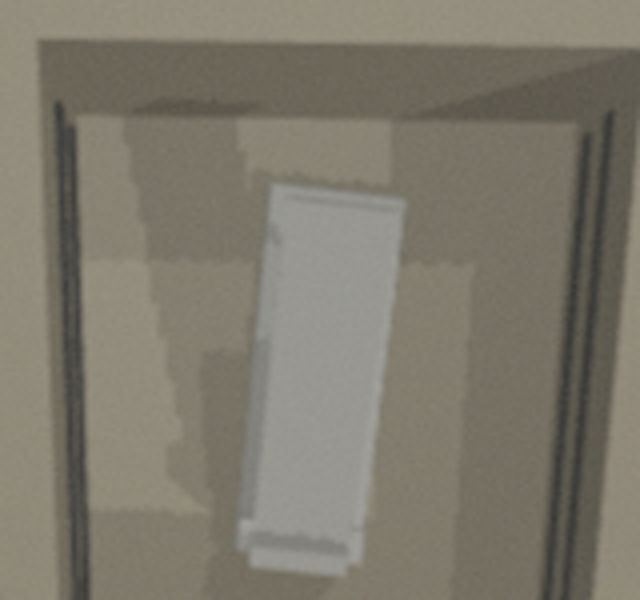

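View pics/w4.png

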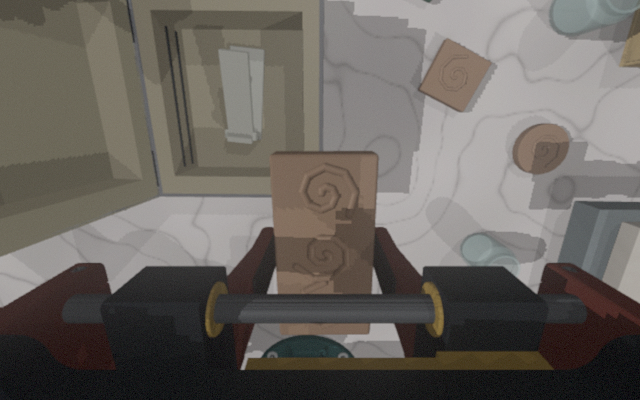

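View pics/c4.png

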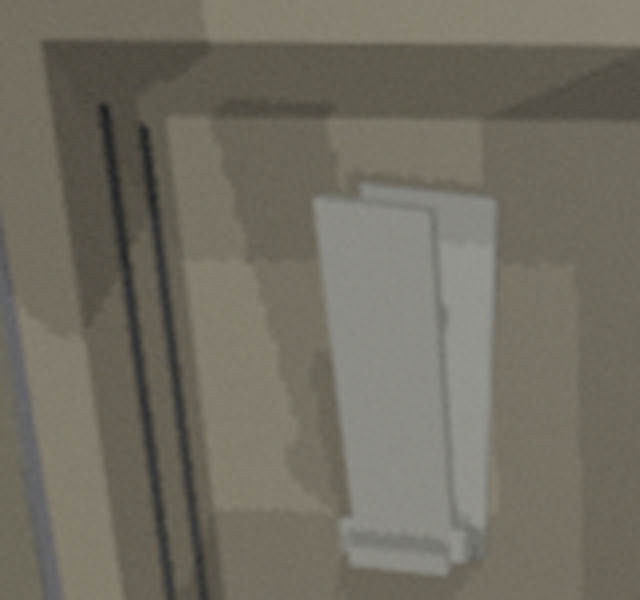

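```bash
python3 - <<'E'
from h import *
f=lambda i:cv2.resize(i,None,fx=12,fy=12,interpolation=cv2.INTER_CUBIC)
def st(i): i=i.astype(float); return np.clip((i-90)*2+40,0,255).astype('uint8')
b=cv2.imread('pics/w3.png');a=cv2.imread('pics/w4.png');c=cv2.imread('pics/w2.png')
im=np.hstack([b[122:150,314:358],a[122:150,220:264]])
cv2.imwrite('pics/z.png',cv2.resize(st(im),None,fx=9,fy=9,interpolation=cv2.INTER_CUBIC))
cv2.imwrite('pics/z2.png',f(st(c[85:115,295:345])))
E
```

```text
(no output)
```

View pics/z.png

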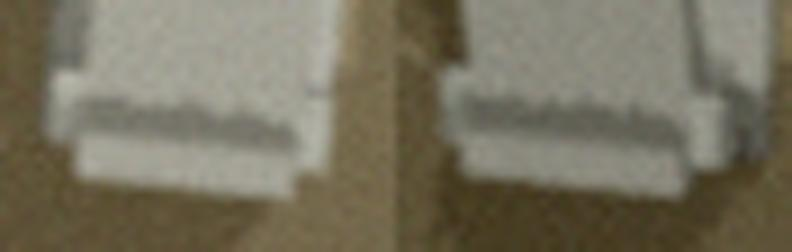

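View pics/z2.png

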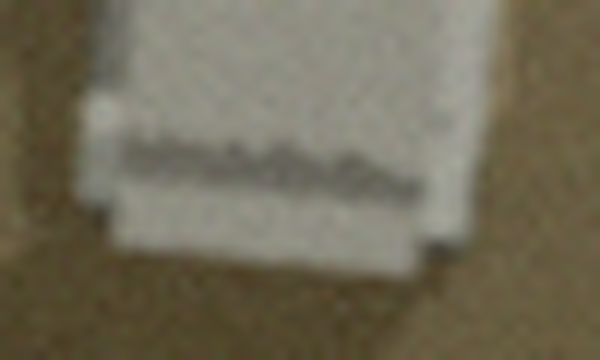

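```bash
python3 - <<'E'
from h import *
def st(i): i=i.astype(float); return np.clip((i-120)*3+60,0,255).astype('uint8')
b=cv2.imread('pics/w3.png');a=cv2.imread('pics/w4.png');c=cv2.imread('pics/w2.png')
im=np.hstack([b[40:68,320:366],a[40:68,216:262]])
im2=np.hstack([c[0:28,300:346],np.zeros((28,46,3))])
cv2.imwrite('pics/z.png',cv2.resize(st(np.vstack([im,im2])),None,fx=8.6,fy=8.6,interpolation=cv2.INTER_CUBIC))
E
```

```text
(no output)
```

View pics/z.png

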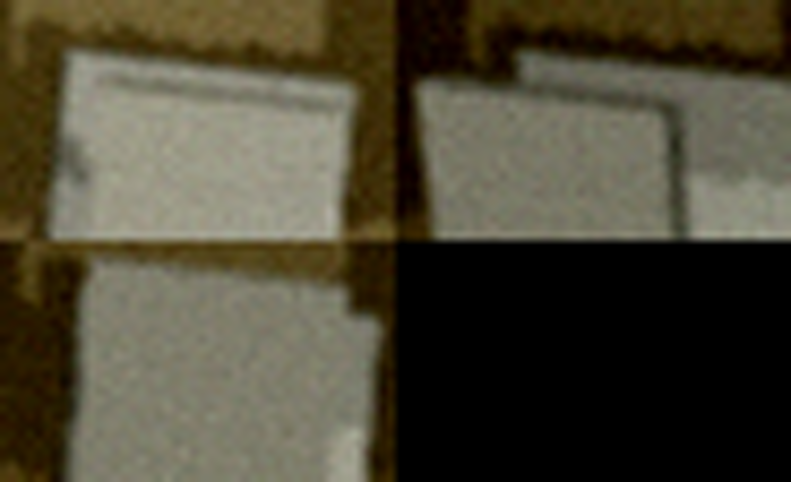

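```bash
cat > s.py <<'E'
from h import *
import pickle
w=[pickle.load(open(f'w{i}.pkl','rb')) for i in(2,3,4)]
T=arm.camera_params('top');S=arm.camera_params('scene')
f=lambda u,v:(55+u/3.1,50+v/3.1); g=lambda u,v:(310+u/3.1,70+v/3.1)
pts={'BL':[(304.3,105.3),(322.3,142),(227.1,141.4)],'BR':[(329.6,107.9),(346.4,143.9),(252.1,143.7)],
'IL':[(304.8,100.3),(322.7,136.8),(227.2,136.2)],'IR':[(330.2,102.1),(347,138.4),(252.7,138.4)],
'HL':[(309.9,2),(331.3,49.5),(218.2,49.8)],'HR':[(340.5,5.1),(359.9,52.6),(248.1,52.1)]}
R={}
for k,v in pts.items():
    X,e=tri([(w[i],*v[i]) for i in range(3)]); R[k]=X; print(k,X.round(1),np.round(e,1).tolist(),'top',((proj(T,X)-[55,50])*3.1).round(0),'scene',((proj(S,X)-[310,70])*3.1).round(0))
print('widths',[np.linalg.norm(R[a+'L']-R[a+'R']).round(1) for a in 'BIH'])
u=(R['HL']+R['HR'])/2; I=(R['IL']+R['IR'])/2; B=(R['BL']+R['BR'])/2
d=u-I; L=np.linalg.norm(d); h=np.hypot(d[0],d[1]); print('I->H',d.round(1),L.round(1),'yaw',np.degrees(np.arctan2(d[1],d[0])))
# I = pivot + 9 n ; H = pivot+112 e : angle of IH below slope by atan(9/112)
print('slope',np.arctan2(d[2],h)+np.arctan(9/112.))
d=u-B;h=np.hypot(d[0],d[1]);print('slopeB',np.arctan2(d[2],h)+np.arctan(9/120.),np.linalg.norm(d), 'yaw',np.degrees(np.arctan2(d[1],d[0])))
for z in (100,):
  pass
E
python3 s.py
```

```text
BL [520.3 115.6  63.4] [[0.1, 0.1], [-0.0, -0.3], [-0.0, 0.2]] top [492. 445.] scene [204. 357.]
BR [517.5  79.7  60.1] [[0.0, 0.0], [0.0, 0.0], [-0.0, -0.0]] top [544. 449.] scene [170. 370.]
IL [527.5 115.1  61.8] [[-0.1, -0.2], [-0.0, -0.1], [0.1, 0.4]] top [494. 435.] scene [208. 363.]
IR [525.3  78.9  58.1] [[0.0, 0.1], [0.0, 0.0], [-0.1, -0.2]] top [546. 439.] scene [173. 377.]
HL [635.8 106.   95.1] [[0.0, 0.0], [-0.0, 0.1], [-0.0, -0.2]] top [499. 274.] scene [277. 407.]
HR [634.   69.7  92. ] [[-0.2, 0.2], [0.2, -0.3], [0.0, 0.1]] top [552. 277.] scene [240. 422.]
widths [np.float64(36.2), np.float64(36.5), np.float64(36.5)]
I->H [108.5  -9.2  33.6] 114.0 yaw -4.826453949254716
slope 0.37949039998793177
slopeB 0.3414825990014791 120.67346338320144 yaw -4.818378828440197
```

```bash
python3 - <<'E'
from h import *
import pickle
W=pickle.load(open('w4.pkl','rb'));a=cv2.imread('pics/w4.png')
cv2.imwrite('pics/p.png',cv2.resize(a[140:345,250:400],None,fx=2.9,fy=2.9))
# cam in tool
t=np.array([-78.25,-149.27,-1.2]); Rc=np.array([[0.,.959,.283],[0,-.283,.959],[1,0,0]])
for (u,v) in [(272,152),(378,152),(281,334),(370,334)]:
    d=Rc@np.array([(u-W['cx'])/W['fx'],(v-W['cy'])/W['fy'],1]); 
    print(u,v,(t+d*((0.8-t[1])/d[1])).round(1))
E
```

```text
272 152 [-60.    0.8 -29.3]
378 152 [-60.    0.8  28. ]
281 334 [ 60.1   0.8 -29.8]
370 334 [60.1  0.8 29.3]
```

View pics/p.png

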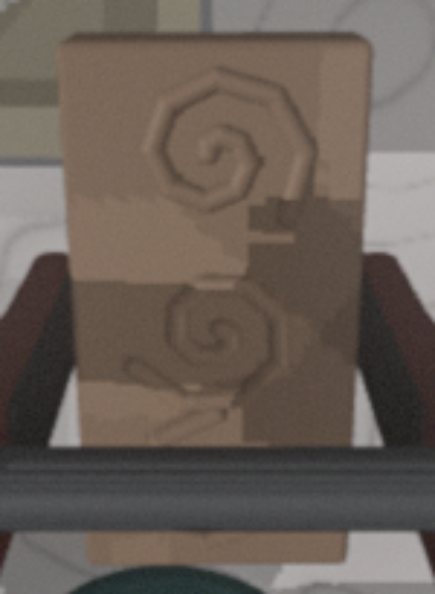

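```bash
cat >> h.py <<'E'
TH=0.345; PIV=np.array([529.7,96.75,55.0]); YAW=np.radians(-4.8)
def frame(th=None):
    th=TH if th is None else th
    hx=np.array([np.cos(YAW),np.sin(YAW),0]); e=np.cos(th)*hx+np.array([0,0,np.sin(th)]); n=-np.sin(th)*hx+np.array([0,0,np.cos(th)])
    return e,n
def seat(s=60.,h=0.,th=None,under=16.8):
    e,n=frame(th); p=PIV+s*e+(h+under)*n   # TCP so that plaque underside is h above spine
    R=np.column_stack([-e,-n,np.cross(-e,-n)]); return p,R
E
python3 - <<'E'
from h import *
p,R=seat(64,110); print(p.round(1)); print(R.round(3)); plan(p,R)
E
```

```text
[547.   95.3 196. ]
[[-0.938  0.337 -0.084]
 [ 0.079 -0.028 -0.996]
 [-0.338 -0.941 -0.   ]]
clock 6.6833 pos [480.1 -28.7 327.6] d_tool_mm [ -68.98  131.66 -122.81] len 192.8 turn_deg [ 1.04  5.65 19.79] F [ 0.2  0.9 -3.5] g 59.8 q [-0.2   0.11  1.62  0.    1.41  1.35]
```

Call:
play_rows --pt "0 0 0 0.2 0.7 2.4 -1" --pt "0 0 0 0.2 1.2 4.3 -1" --pt "0 0 0 0.2 1.3 4.7 -1" --pt "0 0 0 0.2 1.3 4.7 -1" --pt "0 0 0 0.2 1.1 3.7 -1" --pt "0 0 0 0 0 0 -1"

```text
clock: 7.18
ee_pos: [477.3, -26.9, 326.3]
tcp_rot: [0.443, 2.052, -2.08]
ft_force: [-2.1, 0.4, -3.2]
gripper_width: 59.6
```

```bash
python3 - <<'E'
from h import *
plan(*seat(64,110))
E
```

```text
clock 7.1833 pos [477.3 -26.9 326.3] d_tool_mm [ -12.02  142.91 -127.3 ] len 191.8 turn_deg [0.11 0.14 0.01] F [-2.1  0.4 -3.2] g 59.6 q [-0.24 -0.08  1.87  0.07  1.01  1.38]
```

Call:
play_rows --pt "-0.001 0.003 -0.01 0 0 0 -1" --pt "-0.001 0.005 -0.02 0 0 0 -1" --pt "-0.002 0.01 -0.025 0 0 0 -1" --pt "-0.002 0.017 -0.025 0 0 0 -1" --pt "-0.002 0.025 -0.02 0 0 0 -1" --pt "-0.002 0.025 -0.015 0 0 0 -1" --pt "-0.001 0.025 -0.01 0 0 0 -1" --pt "-0.001 0.02 -0.002 0 0 0 -1" --pt "0 0.013 0 0 0 0 -1" --pt "0 0 0 0 0 0 -1"

```text
clock: 8.02
ee_pos: [550.0, 93.8, 193.9]
tcp_rot: [0.436, 2.053, -2.085]
ft_force: [0.3, 0.9, -3.7]
gripper_width: 59.7
```

```bash
python3 - <<'E'
from h import *
plan(*seat(64,30))
for n in("wrist","top"): cv2.imwrite(f'pics/{n}5.png',arm.get_image(n))
E
```

```text
clock 8.0167 pos [550.   93.8 193.9] d_tool_mm [ 1.79 76.98 -1.3 ] len 77.0 turn_deg [-0.    0.24  0.35] F [ 0.3  0.9 -3.7] g 59.7 q [ 0.08  0.21  1.92 -0.09  0.68  1.79]
```

View pics/wrist5.png

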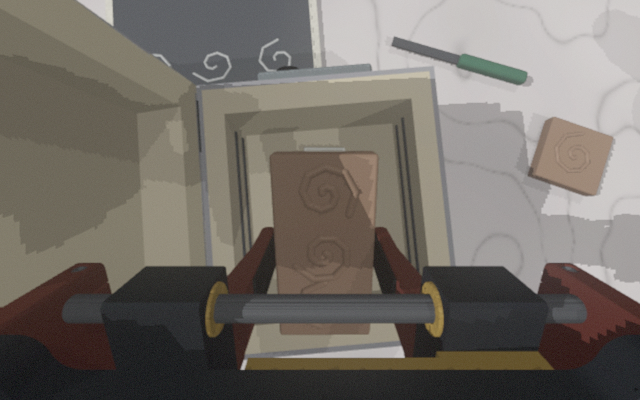

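Call:
play_rows --pt "0.002 0.01 -0.001 0 0.2 0.3 -1" --pt "0 0.018 0 0 0 0 -1" --pt "0 0.02 0 0 0 0 -1" --pt "0 0.02 0 0 0 0 -1" --pt "0 0.013 0 0 0 0 -1" --pt "0 0.009 0 0 0 0 -1" --pt "0 0.004 0 0 0 0 -1" --pt "0 0 0 0 0 0 -1" --pt "0 0 0 0 0 0 -1"

```text
clock: 8.87
ee_pos: [581.8, 91.2, 109.1]
tcp_rot: [0.455, 2.049, -2.078]
ft_force: [-0.3, -0.0, -1.9]
gripper_width: 59.8
```

```bash
python3 - <<'E'
from h import *
plan(*seat(64,4)); print(arm.read_state()['torque'])
i=arm.get_image('scene')[150:260,310:450]; cv2.imwrite('pics/s6.png',cv2.resize(i,None,fx=5,fy=5,interpolation=cv2.INTER_CUBIC))
i=arm.get_image('wrist'); cv2.imwrite('pics/w6.png',i)
E
```

```text
clock 8.8667 pos [581.8  91.2 109.1] d_tool_mm [ 3.68 12.37 -1.14] len 13.0 turn_deg [ 0.03 -0.09 -0.4 ] F [-0.3 -0.  -1.9] g 59.8 q [ 0.07  0.38  1.96 -0.12  0.46  1.82]
[ 0.06061461  0.32852762 -0.05990258]
```

View pics/s6.png

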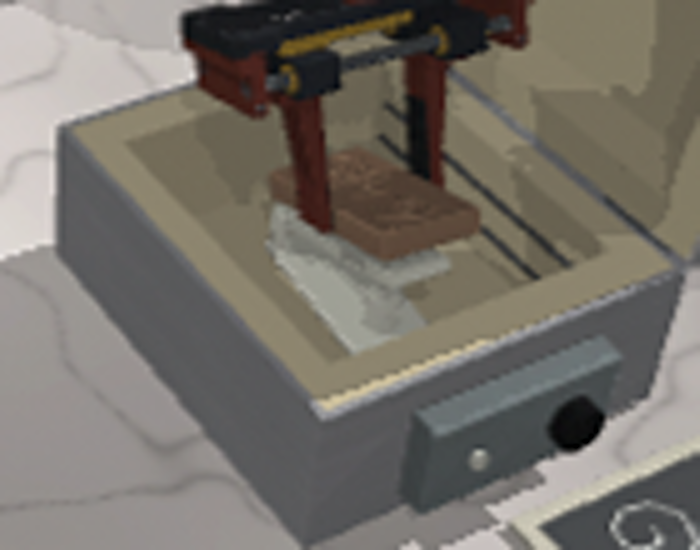

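Call:
play_rows --pt "0.002 0.004 -0.001 0 0 -0.3 -1" --pt "0.002 0.004 0 0 0 0 -1" --pt "0 0.002 0 0 0 0 -1" --pt "0 0.002 0 0 0 0 -1" --pt "0 0 0 0 0 0 -1"

```text
clock: 9.38
ee_pos: [581.6, 92.1, 95.0]
tcp_rot: [0.449, 2.053, -2.082]
ft_force: [0.5, 0.4, -2.5]
gripper_width: 59.5
```

```bash
python3 - <<'E'
from h import *
plan(*seat(60,0)); print(arm.read_state()['torque'])
E
```

```text
clock 9.3833 pos [581.6  92.1  95. ] d_tool_mm [ 2.6   3.24 -0.29] len 4.2 turn_deg [ 0.02 -0.09 -0.01] F [ 0.5  0.4 -2.5] g 59.5 q [ 0.07  0.4   1.96 -0.12  0.44  1.83]
[ 0.03281831  0.32005668 -0.03109922]
```

Call:
play_rows --pt "0.001 0 0 0 0 0 -1" --pt "0.001 0 0 0 0 0 -1" --pt "0.0005 0 0 0 0 0 -1" --pt "0 0 0 0 0 0 -1"

```text
clock: 9.72
ee_pos: [580.3, 92.3, 95.2]
tcp_rot: [0.451, 2.052, -2.08]
ft_force: [2.6, -0.2, -2.7]
gripper_width: 59.8
```

Call:
play_rows --pt "0.0005 0 0 0 0 0 -1" --pt "0.0005 0 0 0 0 0 -1" --pt "0 0 0 0 0 0 -1"

```text
clock: 9.97
ee_pos: [580.2, 92.3, 95.3]
tcp_rot: [0.452, 2.051, -2.079]
ft_force: [3.7, -2.3, -2.4]
gripper_width: 59.6
```

```bash
python3 - <<'E'
from h import *
plan(*seat(60,0)); print(arm.read_state()['torque'])
E
```

```text
clock 9.9667 pos [580.2  92.3  95.3] d_tool_mm [ 1.39  3.98 -0.16] len 4.2 turn_deg [ 0.05 -0.09 -0.24] F [ 3.7 -2.3 -2.4] g 59.6 q [ 0.07  0.4   1.97 -0.13  0.43  1.84]
[-0.35441956 -0.60613848 -0.07956084]
```

Call:
play_rows --pt "-0.0015 0 0 0 0 0 -1" --pt "0 0.001 0 0 0 0 -1" --pt "0 0.001 0 0 0 0 -1" --pt "0 0 0 0 0 0 -1"

```text
clock: 10.3
ee_pos: [580.9, 92.4, 93.8]
tcp_rot: [0.451, 2.052, -2.08]
ft_force: [-1.3, -0.6, 6.6]
gripper_width: 59.8
```

```bash
python3 - <<'E'
from h import *
plan(*seat(60,0)); print(arm.read_state()['torque'])
E
```

```text
clock 10.3 pos [580.9  92.4  93.8] d_tool_mm [ 1.5   2.31 -0.09] len 2.8 turn_deg [ 0.04 -0.11 -0.12] F [-1.3 -0.6  6.6] g 59.8 q [ 0.07  0.4   1.97 -0.13  0.43  1.83]
[-0.15317799 -0.1699612  -0.15455435]
```

```bash
python3 - <<'E'
from h import *
F=[];T=[];R=[];P=[]
for k in range(8):
    i=arm.get_image('scene' if k==0 else 'wrist')
    if k==0: cv2.imwrite('pics/s7.png',cv2.resize(i[150:260,310:450],None,fx=5,fy=5,interpolation=cv2.INTER_CUBIC))
    s=arm.read_state();F.append(s['ft_force']);T.append(s['torque']);R.append(s['tcp_rot']);P.append(s['ee_pos'])
cv2.imwrite('pics/w7.png',i)
print(np.mean(F,0).round(2),np.std(F,0).round(2),np.mean(T,0).round(3),np.std(T,0).round(3),np.mean(P,0))
print(Ro.from_rotvec(np.mean(R,0)).as_matrix().round(4))
E
```

```text
[-1.46 -0.88  7.15] [0.37 0.59 0.44] [-0.166 -0.159 -0.159] [0.027 0.027 0.027] [580.86870337  92.34485128  93.78002863]
[[-0.9369  0.339  -0.0852]
 [ 0.0805 -0.0278 -0.9964]
 [-0.3402 -0.9404 -0.0013]]
```

View pics/s7.png

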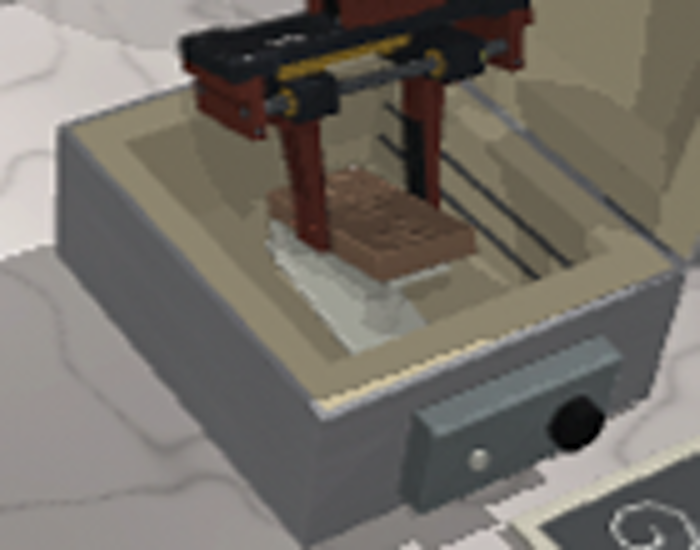

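View pics/w7.png

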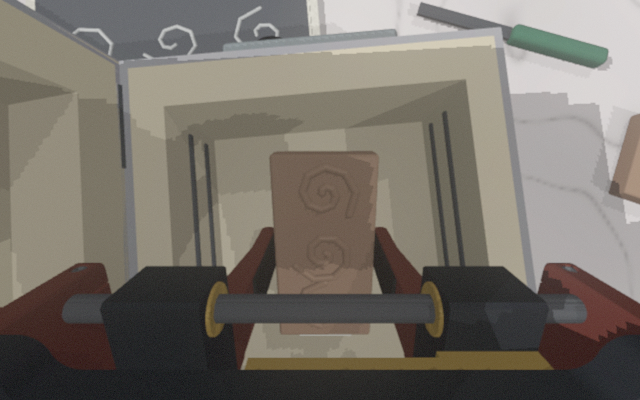

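Call:
play_rows --pt "0 0 0 0 0 0.5 -1" --pt "0 0 0 0 0 0.5 -1" --pt "0 0 0 0 0 0 -1"

```text
clock: 10.95
ee_pos: [580.8, 92.4, 93.7]
tcp_rot: [0.467, 2.04, -2.07]
ft_force: [0.1, -0.5, 5.5]
gripper_width: 59.8
```

```bash
cat > rd.py <<'E'
from h import *
F=[];T=[];R=[];P=[]
for k in range(5):
    i=arm.get_image('wrist'); s=arm.read_state();F.append(s['ft_force']);T.append(s['torque']);R.append(s['tcp_rot']);P.append(s['ee_pos'])
M=Ro.from_rotvec(np.mean(R,0)).as_matrix(); F=np.mean(F,0);T=np.mean(T,0)
print(s['clock'],'F',F.round(2),'T',T.round(3),'P',np.mean(P,0).round(2),'tilt',np.arcsin(-M[2,0]).round(4),'g',s['gripper_width'])
dF=F-[.3,.4,-2.7]; dT=T-[.05,.32,-.05]
for L in(.2,.25):
    z=-(.94*L+.016); rx=(z*dF[0]-dT[1])/dF[2]; print('contact offset mm',L,((rx-.339*L-.006)*1000).round(1))
E
python3 rd.py
```

```text
11.2 F [-1.16 -0.53  7.16] T [-0.088  0.129 -0.052] P [580.78  92.35  93.72] tilt 0.3644 g 59.581549792463875
contact offset mm 0.2 -24.3
contact offset mm 0.25 -34.3
```

Call:
play_rows --pt "0 -0.0008 0 0 0 -0.4 -1" --pt "0 0 0 0 0 -0.4 -1" --pt "0.0007 0 0 0 0 0 -1" --pt "0.0008 0 0 0 0 0 -1" --pt "0 0 0 0 0 0 -1"

```text
clock: 11.62
ee_pos: [580.7, 92.4, 94.1]
tcp_rot: [0.456, 2.049, -2.077]
ft_force: [4.8, -2.0, 1.0]
gripper_width: 59.7
```

```bash
python3 rd.py
```

```text
11.8667 F [ 5.31 -1.34  1.39] T [-0.205 -0.712 -0.056] P [580.67  92.4   94.05] tilt 0.3527 g 59.756048487724534
contact offset mm 0.2 -71.4
contact offset mm 0.25 -145.9
```

Call:
play_rows --pt "-0.0006 0.0004 0 0 0 0 -1" --pt "0 0.0004 0 0 0 0 -1" --pt "0 0 0 0 0 0 -1"

```text
clock: 12.12
ee_pos: [580.8, 92.4, 93.8]
tcp_rot: [0.455, 2.049, -2.078]
ft_force: [0.8, -1.3, 7.4]
gripper_width: 59.8
```

```bash
python3 rd.py
```

```text
12.3667 F [ 1.1  -0.91  8.35] T [-0.176 -0.51  -0.108] P [580.8   92.4   93.79] tilt 0.352 g 60.108254096185
contact offset mm 0.2 -13.5
contact offset mm 0.25 -33.8
```

Call:
play_rows --pt "0 0 0 0 0 0 0.4" --pt "0 0 0 0 0 0 0.45" --pt "0 0 0 0 0 0 0.5" --pt "0 0 0 0 0 0 0.55" --pt "0 0 0 0 0 0 0.6" --pt "0 0 0 0 0 0 0.65" --pt "0 0 0 0 0 0 0.65"

```text
clock: 12.95
ee_pos: [579.5, 92.3, 92.5]
tcp_rot: [0.452, 2.051, -2.08]
ft_force: [-0.5, -0.2, -0.2]
gripper_width: 72.6
```

```bash
python3 rd.py;python3 - <<'E'
from h import *
i=arm.get_image('scene'); cv2.imwrite('pics/s8.png',cv2.resize(i[150:260,310:450],None,fx=5,fy=5,interpolation=cv2.INTER_CUBIC))
cv2.imwrite('pics/w8.png',arm.get_image('wrist'))
E
```

```text
13.2 F [-0.18 -0.1   0.16] T [ 0.057  0.17  -0.008] P [579.72  92.28  92.63] tilt 0.3492 g 72.22140980029863
contact offset mm 0.2 13.1
contact offset mm 0.25 4.1
```

View pics/s8.png

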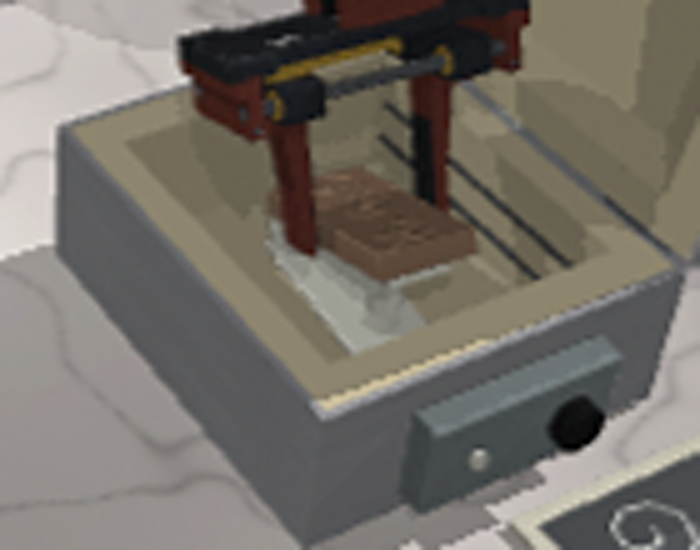

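View pics/w8.png

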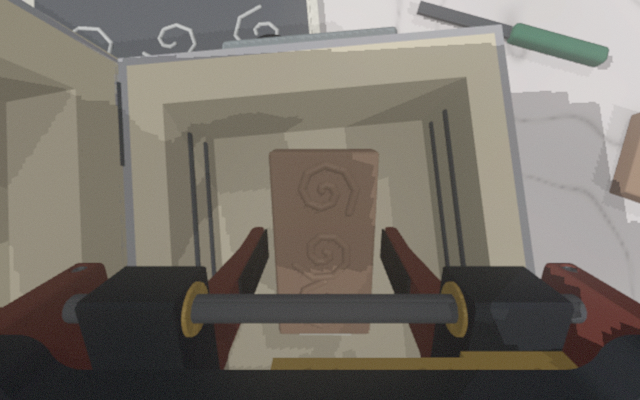

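Call:
play_rows --pt "0 -0.002 0 0 0 0 0.8" --pt "0 -0.006 0 0 0 0 0.8" --pt "0 -0.012 0 0 0 0 0.8" --pt "0 -0.02 0 0 0 0 0.8" --pt "0 -0.028 0 0 0 0 0.8" --pt "0 -0.03 0 0 0 0 0.8" --pt "0 -0.03 0 0 0 0 0.5" --pt "0 -0.03 0 0 0 0 0" --pt "0 -0.02 0 0 0 0 -1" --pt "0 -0.01 0 0 0 0 -1"

```text
clock: 14.13
ee_pos: [515.9, 97.9, 273.0]
tcp_rot: [0.457, 2.048, -2.076]
ft_force: [0.3, 0.7, 0.7]
gripper_width: 55.7
```

```bash
python3 - <<'E'
from h import *
plan(*seat(60,0))
i=arm.get_image('scene'); cv2.imwrite('pics/s9.png',cv2.resize(i[70:260,310:510],None,fx=3.1,fy=3.1,interpolation=cv2.INTER_CUBIC))
cv2.imwrite('pics/w9.png',arm.get_image('wrist'))
i=arm.get_image('top');cv2.imwrite('pics/t9.png',i)
E
```

```text
clock 14.1333 pos [515.9  97.9 273. ] d_tool_mm [  2.44 192.99   0.25] len 193.0 turn_deg [ 0.09 -0.1  -0.52] F [0.3 0.7 0.7] g 55.7 q [ 0.1   0.05  1.88 -0.08  0.86  1.8 ]
```

View pics/s9.png

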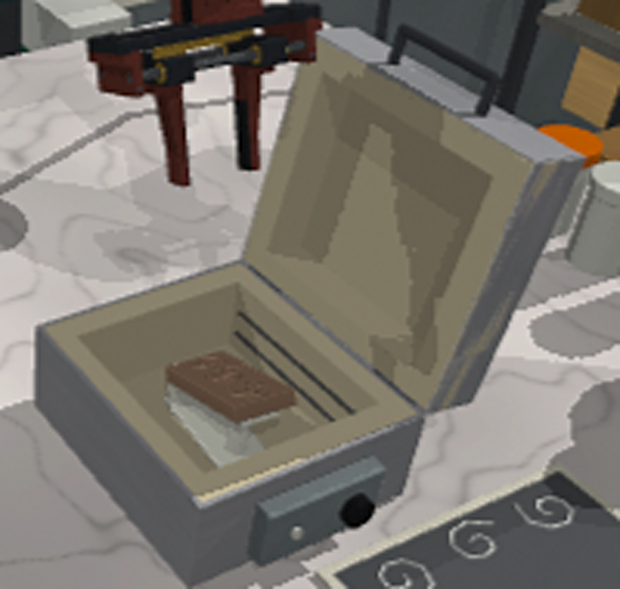

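View pics/w9.png

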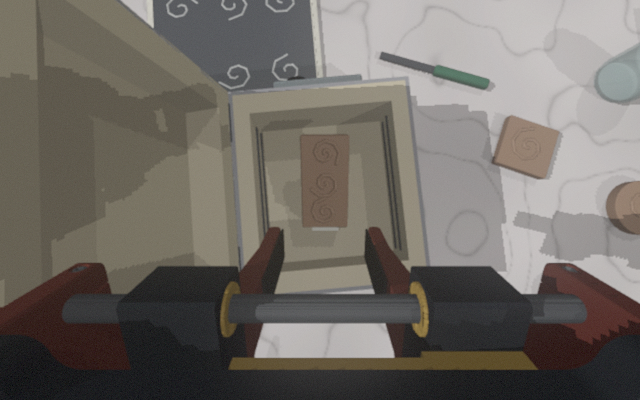

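View pics/t9.png

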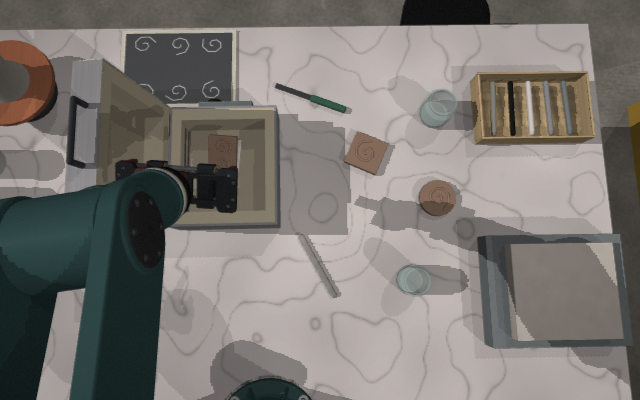

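```bash
python3 - <<'E'
from h import *
T=arm.camera_params('top');S=arm.camera_params('scene')
hx=np.array([np.cos(.0175),np.sin(.0175),0]);hy=np.array([-np.sin(.0175),np.cos(.0175),0]);H=np.array([577,203.3,100.])
for phi in (1.6,1.65,1.7,1.75,1.8,1.85):
    r=-np.cos(phi)*hy+np.sin(phi)*np.array([0,0,1]); n=np.sin(phi)*hy+np.cos(phi)*np.array([0,0,1])
    o=[]
    for sx in(130,-130):
      for k in (0,55):
        X=H+sx*hx+230*r+k*n; o+=[((proj(T,X)-[55,50])*3.1).round(0),((proj(S,X)-[310,70])*3.1).round(0)]
    print(phi,np.array(o).tolist())
E
```

```text
1.6 [[202.0, 20.0], [507.0, 172.0], [99.0, 24.0], [561.0, 156.0], [186.0, 508.0], [277.0, 36.0], [77.0, 512.0], [327.0, 25.0]]
1.65 [[181.0, 21.0], [518.0, 169.0], [81.0, 28.0], [570.0, 156.0], [164.0, 509.0], [288.0, 34.0], [58.0, 514.0], [336.0, 26.0]]
1.7 [[160.0, 23.0], [529.0, 167.0], [64.0, 32.0], [579.0, 158.0], [142.0, 510.0], [298.0, 32.0], [40.0, 515.0], [345.0, 28.0]]
1.75 [[140.0, 25.0], [540.0, 165.0], [48.0, 37.0], [587.0, 159.0], [121.0, 512.0], [308.0, 32.0], [24.0, 517.0], [354.0, 30.0]]
1.8 [[121.0, 28.0], [550.0, 164.0], [33.0, 41.0], [595.0, 162.0], [101.0, 513.0], [317.0, 32.0], [8.0, 519.0], [362.0, 33.0]]
1.85 [[103.0, 31.0], [559.0, 164.0], [20.0, 47.0], [602.0, 165.0], [82.0, 514.0], [327.0, 32.0], [-6.0, 521.0], [369.0, 36.0]]
```

```bash
python3 - <<'E'
from h import *
plan([516,98,420],tgt(-94.8))
E
```

```text
clock 14.2833 pos [515.7  97.7 269.8] d_tool_mm [ -51.86 -140.94   -0.54] len 150.2 turn_deg [  0.06  -0.08 -20.1 ] F [ 0.3 -0.2  0.3] g 43.8 q [ 0.1   0.06  1.88 -0.08  0.86  1.8 ]
```

Call:
play_rows --pt "-0.005 -0.014 0 0 0 0 -1" --pt "-0.009 -0.025 0 0 0 0 -1" --pt "-0.01 -0.028 0 0 0 0 -1" --pt "-0.01 -0.028 0 0 0 0 -1" --pt "-0.01 -0.028 0 0 0 0 -1" --pt "-0.008 -0.018 0 0 0 0 -1" --pt "0 0 0 0 0 -6 -1" --pt "0 0 0 0 0 -7 -1" --pt "0 0 0 0 0 -7 -1" --pt "0 0 0 0 -6 0 -1"

```text
clock: 15.12
ee_pos: [519.1, 96.6, 415.6]
tcp_rot: [-0.033, 2.219, -2.217]
ft_force: [2.3, -0.5, -0.4]
gripper_width: 0.4
```

Call:
play_rows --pt "0 0 0 0 -7 0 -1" --pt "0 0 0 0 -7 0 -1" --pt "0 0 0 0 -7 0 -1" --pt "0 0 0 0 -7 0 -1" --pt "0 0 0 0 -7 0 -1" --pt "0 0 0 0 -7 0 -1" --pt "0 0 0 0 -7 0 -1" --pt "0 0 0 0 -7 0 -1" --pt "0 0 0 0 -7 0 -1" --pt "0 0 0 0 -7 0 -1"

```text
clock: 15.95
ee_pos: [516.3, 97.2, 416.9]
tcp_rot: [-1.041, 1.447, -1.442]
ft_force: [-0.4, -0.5, -0.2]
gripper_width: 0.5
```

```bash
python3 - <<'E'
from h import *
plan([577,390,430],tgt(1))
E
```

```text
clock 15.95 pos [516.3  97.2 416.9] d_tool_mm [-296.85  -13.07  -35.65] len 299.3 turn_deg [ 2.100e-01 -1.955e+01 -1.000e-02] F [-0.4 -0.5 -0.2] g 0.5 q [0.05 0.14 1.38 0.   1.63 0.38]
```

Call:
play_rows --pt "0 0 0 0 -6.5 0 -1" --pt "0 0 0 0 -6.5 0 -1" --pt "0 0 0 0 -6.5 0 -1" --pt "-0.02 -0.002 0.004 0 0 0 -1" --pt "-0.035 -0.002 0.008 0 0 0 -1" --pt "-0.037 -0.002 0.008 0 0 0 -1" --pt "-0.037 -0.002 0.008 0 0 0 -1" --pt "-0.037 -0.002 0.008 0 0 0 -1" --pt "-0.037 -0.002 0.008 0 0 0 -1" --pt "-0.037 -0.001 0.008 0 0 0 -1"

```text
clock: 16.78
ee_pos: [566.0, 339.8, 430.0]
tcp_rot: [-1.217, 1.203, -1.201]
ft_force: [0.9, -1.1, -0.3]
gripper_width: 0.3
```

Call:
play_rows --pt "-0.035 0 0.006 0 0 0 -1" --pt "-0.02 0 0.003 0 0 0 -1" --pt "0 0 0 0 0 -3 -1" --pt "0 0 0 0 0 -6 -1" --pt "0 0 0 0 0 -6 -1" --pt "0 0 0 0 0 -6 -1" --pt "0 0 0 0 0 -5 -1" --pt "0 0 0 0 0 -4 -1" --pt "0 0 0 0 0 0 -1"

```text
clock: 17.53
ee_pos: [573.5, 395.4, 426.1]
tcp_rot: [-1.598, 0.9, -1.574]
ft_force: [0.4, 0.2, -2.0]
gripper_width: 0.3
```

```bash
python3 - <<'E'
from h import *
plan([577,320,285],tgt(1,-.524))
cv2.imwrite('pics/w10.png',arm.get_image('wrist'))
E
```

```text
clock 17.5333 pos [573.5 395.4 426.1] d_tool_mm [ -6.37 159.87   3.42] len 160.0 turn_deg [0.45 0.07 0.39] F [ 0.4  0.2 -2. ] g 0.3 q [ 0.71  0.64  0.71 -0.46  2.11  0.51]
```

View pics/w10.png

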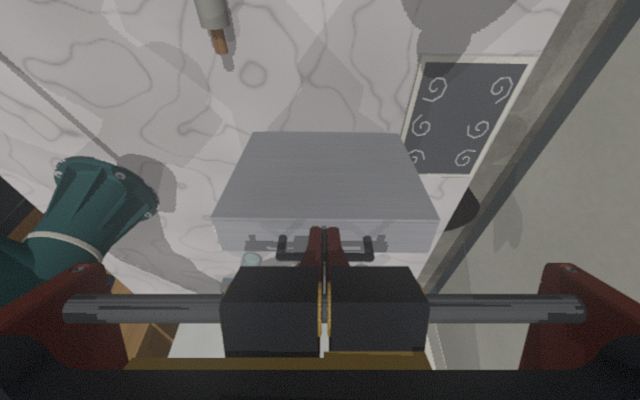

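```bash
cat >> h.py <<'E'
def w2t(v):
    R=Ro.from_rotvec(arm.read_state()['tcp_rot']).as_matrix(); return (R.T@np.asarray(v,float)).round(1)
E
python3 - <<'E'
from h import *
print(w2t([3,-55,-126]),w2t([0,-10,0]))
E
```

```text
[-15.7 136.6   3. ] [ 8.6  5.  -0.1]
```

Call:
play_rows --pt "-0.002 0.012 0.001 0 0 0 -1" --pt "-0.002 0.022 0.001 0 0 0 -1" --pt "-0.003 0.026 0.001 0 0 0 -1" --pt "-0.003 0.026 0 0 0 0 -1" --pt "-0.003 0.026 0 0 0 0 -1" --pt "-0.002 0.016 0 0 0 0 -1" --pt "0 0.008 0 0 0 0 -1" --pt "0.0086 0.005 0 0 0 0 -1" --pt "0.0086 0.005 0 0 0 0 -1" --pt "0 0 0 0 0 0 -1"

```text
clock: 18.42
ee_pos: [578.6, 316.4, 309.3]
tcp_rot: [-1.582, 0.906, -1.578]
ft_force: [-0.3, 0.1, 0.1]
gripper_width: 0.3
```

```bash
python3 - <<'E'
from h import *
plan([577,296,300],tgt(1,-.524))
cv2.imwrite('pics/s11.png',arm.get_image('scene'))
E
```

```text
clock 18.4167 pos [578.6 316.4 309.3] d_tool_mm [13.03 18.22 -1.8 ] len 22.5 turn_deg [ 0.12 -0.49 -0.12] F [-0.3  0.1  0.1] g 0.3 q [ 0.62  0.58  1.07 -0.43  1.78  0.59]
```

View pics/s11.png

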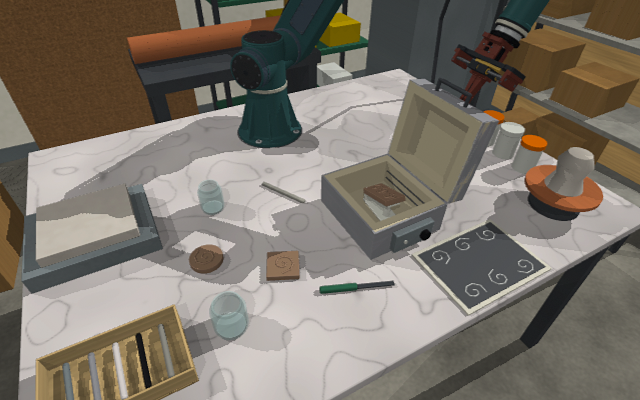

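```bash
cat > lid.py <<'E'
from h import *
import sys
H=np.array([577,203.3,100.]);a=np.radians(1.);hy=np.array([-np.sin(a),np.cos(a),0]);uz=np.array([0,0,1.])
def pose(phi,r=195.):
    psi=min(.524,max(phi,0)); R=tgt(1,-psi)
    f=H+r*(-np.cos(phi)*hy+np.sin(phi)*uz)+55*(np.sin(phi)*hy+np.cos(phi)*uz)
    c=10*np.clip((phi-psi)/.1,0,1)
    return f-R@np.array([c,14,0]),R
s=arm.read_state();p0=s['ee_pos'];R0=Ro.from_rotvec(s['tcp_rot']).as_matrix()
print('clock',s['clock'],p0.round(1),'F',s['ft_force'].round(1))
# estimate current phi
ph=np.linspace(-.05,1.9,800); D=[np.linalg.norm((pose(x)[0]-p0)[1:]) for x in ph]; k=int(np.argmin(D)); print('phi est',ph[k].round(3),'miss',round(D[k],1))
for x in map(float,sys.argv[1:]):
    p,R=pose(x); d=R0.T@(p-p0); w=Ro.from_matrix(R0.T@R).as_rotvec(degrees=True); print(x,p.round(1),'d',d.round(1),'turn',w.round(2)); p0,R0=p,R
E
python3 lid.py 1.73 1.6 1.35 1.1 .85 .6 .35 .1 0
```

```text
clock 18.4667 [578.6 317.4 309.3] F [-0.8  0.   0.6]
phi est 1.749 miss 22.3
1.73 [575.2 304.2 290.9] d [ 2.3 22.5 -3.5] turn [ 0.09 -0.48 -0.17]
1.6 [575.7 279.6 300.4] d [26.   4.1  0. ] turn [0. 0. 0.]
1.35 [576.5 229.9 309.4] d [47.5 17.1 -0. ] turn [0. 0. 0.]
1.1 [577.4 179.5 305.9] d [41.8 28.3  0. ] turn [0. 0. 0.]
0.85 [578.3 131.6 289.9] d [33.5 37.8  0. ] turn [0. 0. 0.]
0.6 [579.   87.  263.8] d [25.5 44.9  0. ] turn [0. 0. 0.]
0.35 [579.8  43.8 231.7] d [21.3 49.4  0. ] turn [ 0.   -0.    9.97]
0.1 [580.3  16.2 188.1] d [11.  50.4  0. ] turn [-0.   -0.   14.32]
0.0 [580.4   8.3 169. ] d [ 5.9 19.8 -0. ] turn [-0.    0.    5.73]
```

Call:
play_rows --pt "0.0005 0.006 0 0 0 0 -1" --pt "0.0005 0.007 0 0 0 0 -1" --pt "0.0005 0.007 0 0 0 0 -1" --pt "0.0005 0.002 0 0 0 0 -1" --pt "0.004 0.0006 0 0 0 0 -1" --pt "0.004 0.0006 0 0 0 0 -1" --pt "0.004 0.0006 0 0 0 0 -1"

```text
clock: 19.05
ee_pos: [577.7, 297.0, 292.1]
tcp_rot: [-1.583, 0.907, -1.569]
ft_force: [0.3, 8.2, -4.4]
gripper_width: 0.6
```

```bash
python3 lid.py 1.6
```

```text
clock 19.05 [577.7 297.  292.1] F [ 0.3  8.2 -4.4]
phi est 1.695 miss 1.8
1.6 [575.7 279.6 300.4] d [19.2  1.3 -2.3] turn [ 0.17 -0.19 -0.38]
```

Call:
play_rows --pt "0.005 0.0004 0 0 0 0 -1" --pt "0.005 0.0004 0 0 0 0 -1" --pt "0.005 0.0005 0 0 0 0 -1" --pt "0.005 0.0005 0 0 0 0 -1" --pt "0.005 0.0014 0 0 0 0 -1" --pt "0.005 0.0015 0 0 0 0 -1" --pt "0.005 0.0016 0 0 0 0 -1" --pt "0.005 0.0017 0 0 0 0 -1" --pt "0.005 0.0018 0 0 0 0 -1" --pt "0.005 0.0019 0 0 0 0 -1"

```text
clock: 19.88
ee_pos: [578.0, 247.6, 307.0]
tcp_rot: [-1.584, 0.907, -1.57]
ft_force: [-1.0, 7.9, -4.7]
gripper_width: 0.5
```

```bash
python3 lid.py 1.35 1.1; python3 - <<'E'
from h import *
cv2.imwrite('pics/s12.png',arm.get_image('scene')[40:260,300:560])
E
```

```text
clock 19.8833 [578.  247.6 307. ] F [-1.   7.9 -4.7]
phi est 1.439 miss 0.7
1.35 [576.5 229.9 309.4] d [16.5  6.6 -1.7] turn [ 0.2  -0.19 -0.36]
1.1 [577.4 179.5 305.9] d [41.8 28.3  0. ] turn [0. 0. 0.]
```

View pics/s12.png

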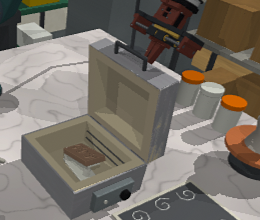

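Call:
play_rows --pt "0.0045 0.0016 0 0 0 0 -1" --pt "0.0045 0.0018 0 0 0 0 -1" --pt "0.0045 0.002 0 0 0 0 -1" --pt "0.0045 0.0022 0 0 0 0 -1" --pt "0.0045 0.0026 0 0 0 0 -1" --pt "0.0045 0.0027 0 0 0 0 -1" --pt "0.0045 0.0028 0 0 0 0 -1" --pt "0.0044 0.003 0 0 0 0 -1" --pt "0.0043 0.003 0 0 0 0 -1" --pt "0.0042 0.003 0 0 0 0 -1"

```text
clock: 20.77
ee_pos: [578.6, 196.4, 308.2]
tcp_rot: [-1.584, 0.907, -1.571]
ft_force: [-2.0, 8.1, -2.3]
gripper_width: 0.8
```

```bash
python3 lid.py 1.1 .85
```

```text
clock 20.7667 [578.6 196.4 308.2] F [-2.   8.1 -2.3]
phi est 1.185 miss 0.3
1.1 [577.4 179.5 305.9] d [13.5 10.4 -1.3] turn [ 0.2  -0.22 -0.32]
0.85 [578.3 131.6 289.9] d [33.5 37.8  0. ] turn [0. 0. 0.]
```

Call:
play_rows --pt "0.0045 0.0032 0 0 0 0 -1" --pt "0.0045 0.0035 0 0 0 0 -1" --pt "0.0045 0.0037 0 0 0 0 -1" --pt "0.0042 0.0039 0 0 0 0 -1" --pt "0.004 0.004 0 0 0 0 -1" --pt "0.0038 0.0041 0 0 0 0 -1" --pt "0.0037 0.0042 0 0 0 0 -1" --pt "0.0036 0.0043 0 0 0 0 -1" --pt "0.0036 0.0044 0 0 0 0 -1" --pt "0.0035 0.0045 0 0 0 0 -1"

```text
clock: 21.6
ee_pos: [579.2, 141.3, 294.3]
tcp_rot: [-1.584, 0.906, -1.573]
ft_force: [-2.4, 6.3, 0.7]
gripper_width: 0.3
```

```bash
python3 lid.py .85 .6
```

```text
clock 21.6 [579.2 141.3 294.3] F [-2.4  6.3  0.7]
phi est 0.902 miss 0.1
0.85 [578.3 131.6 289.9] d [ 6.2  8.6 -1.1] turn [ 0.2  -0.28 -0.24]
0.6 [579.   87.  263.8] d [25.5 44.9  0. ] turn [0. 0. 0.]
```

Call:
play_rows --pt "0.0032 0.0044 0 0 0 0 -1" --pt "0.0032 0.0044 0 0 0 0 -1" --pt "0.003 0.0044 0 0 0 0 -1" --pt "0.003 0.0045 0 0 0 0 -1" --pt "0.0028 0.0045 0 0 0 0 -1" --pt "0.0026 0.0045 0 0 0 0 -1" --pt "0.0025 0.0045 0 0 0 0 -1" --pt "0.0024 0.0045 0 0 0 0 -1" --pt "0.0023 0.0046 0 0 0 0 -1" --pt "0.0022 0.0046 0 0 0 0 -1"

```text
clock: 22.43
ee_pos: [580.3, 94.3, 269.3]
tcp_rot: [-1.584, 0.905, -1.575]
ft_force: [-0.6, 4.1, 0.2]
gripper_width: 0.3
```

```bash
python3 lid.py .6 .45 .3 .15 0;python3 - <<'E'
from h import *
cv2.imwrite('pics/s13.png',arm.get_image('scene')[40:260,260:520])
E
```

```text
clock 22.4333 [580.3  94.3 269.3] F [-0.6  4.1  0.2]
phi est 0.641 miss 2.0
0.6 [579.   87.  263.8] d [ 3.6  8.4 -1.4] turn [ 0.15 -0.32 -0.14]
0.45 [579.5  57.7 246.9] d [16.9 29.3 -0. ] turn [-0.   -0.    4.24]
0.3 [579.9  37.4 223.5] d [ 8.1 29.9  0. ] turn [0.   0.   8.59]
0.15 [580.2  20.8 197.4] d [ 8.1 29.9 -0. ] turn [-0.   -0.    8.59]
0.0 [580.4   8.3 169. ] d [ 8.1 29.9  0. ] turn [0.   0.   8.59]
```

View pics/s13.png

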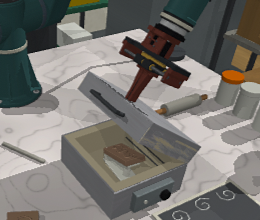

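Call:
play_rows --pt "0.002 0.0044 0 0 0 0 -1" --pt "0.002 0.0044 0 0 0 0 -1" --pt "0.0024 0.0042 0 0 0 0.6 -1" --pt "0.0024 0.0042 0 0 0 0.6 -1" --pt "0.0024 0.0042 0 0 0 0.6 -1" --pt "0.0024 0.0042 0 0 0 0.6 -1" --pt "0.0022 0.0042 0 0 0 0.6 -1" --pt "0.002 0.0042 0 0 0 0.6 -1" --pt "0.002 0.0042 0 0 0 0.6 -1" --pt "0.001 0.0042 0 0 0 1 -1"

```text
clock: 23.32
ee_pos: [580.8, 54.7, 242.2]
tcp_rot: [-1.522, 0.963, -1.512]
ft_force: [-0.4, 1.0, 4.0]
gripper_width: 0.3
```

```bash
python3 lid.py .3 .15 0
```

```text
clock 23.3167 [580.8  54.7 242.2] F [-0.4  1.   4. ]
phi est 0.423 miss 1.2
0.3 [579.9  37.4 223.5] d [ 7.9 24.1 -1.1] turn [ 0.11 -0.37  7.55]
0.15 [580.2  20.8 197.4] d [ 8.1 29.9 -0. ] turn [-0.   -0.    8.59]
0.0 [580.4   8.3 169. ] d [ 8.1 29.9  0. ] turn [0.   0.   8.59]
```

Call:
play_rows --pt "0.0012 0.0036 0 0 0 1.1 -1" --pt "0.0011 0.0036 0 0 0 1.1 -1" --pt "0.001 0.0036 0 0 0 1.1 -1" --pt "0.001 0.0036 0 0 0 1.1 -1" --pt "0.001 0.0036 0 0 0 1.1 -1" --pt "0.001 0.0036 0 0 0 1.1 -1" --pt "0.001 0.0036 0 0 0 1 -1" --pt "0.001 0.0036 0 0 0 1 -1" --pt "0.001 0.0036 0 0 0 1 -1" --pt "0.001 0.0036 0 0 0 1 -1"

```text
clock: 24.15
ee_pos: [581.1, 32.3, 212.1]
tcp_rot: [-1.392, 1.073, -1.382]
ft_force: [0.4, -2.1, 4.8]
gripper_width: 0.3
```

```bash
python3 lid.py .15 0
```

```text
clock 24.15 [581.1  32.3 212.1] F [ 0.4 -2.1  4.8]
phi est 0.24 miss 2.3
0.15 [580.2  20.8 197.4] d [ 7.5 17.1 -1.1] turn [ 0.02 -0.4   5.56]
0.0 [580.4   8.3 169. ] d [ 8.1 29.9  0. ] turn [0.   0.   8.59]
```

Call:
play_rows --pt "0.001 0.003 0 0 0 0.9 -1" --pt "0.001 0.003 0 0 0 0.9 -1" --pt "0.001 0.003 0 0 0 0.9 -1" --pt "0.001 0.003 0 0 0 0.9 -1" --pt "0.001 0.003 0 0 0 0.9 -1" --pt "0.001 0.003 0 0 0 0.9 -1" --pt "0.0008 0.003 0 0 0 0.9 -1" --pt "0.0008 0.003 0 0 0 0.9 -1" --pt "0.0008 0.0028 0 0 0 0.8 -1" --pt "0.0008 0.0025 0 0 0 0.7 -1"

```text
clock: 24.98
ee_pos: [581.3, 19.3, 184.4]
tcp_rot: [-1.282, 1.155, -1.27]
ft_force: [0.1, -3.4, 3.8]
gripper_width: 0.4
```

```bash
python3 lid.py .04 0
```

```text
clock 24.9833 [581.3  19.3 184.4] F [ 0.1 -3.4  3.8]
phi est 0.089 miss 4.4
0.04 [580.4  11.2 176.7] d [ 7.3  8.3 -1. ] turn [-0.01 -0.39  3.07]
0.0 [580.4   8.3 169. ] d [ 2.6  7.9 -0. ] turn [0.   0.   2.29]
```

Call:
play_rows --pt "0.0006 0.002 0 0 0 0.5 -1" --pt "0.0006 0.0018 0 0 0 0.5 -1" --pt "0.0006 0.0016 0 0 0 0.5 -1" --pt "0.0004 0.0015 0 0 0 0.5 -1" --pt "0.0004 0.0015 0 0 0 0.5 -1" --pt "0.0004 0.0015 0 0 0 0.5 -1" --pt "0.0004 0.0014 0 0 0 0.5 -1" --pt "0.0004 0.0013 0 0 0 0.5 -1" --pt "0.0002 0.0012 0 0 0 0.4 -1" --pt "0 0.001 0 0 0 0 -1"

```text
clock: 25.82
ee_pos: [581.2, 14.3, 170.0]
tcp_rot: [-1.227, 1.193, -1.215]
ft_force: [0.5, -2.7, 3.3]
gripper_width: 0.6
```

```bash
python3 lid.py 0
```

```text
clock 25.8167 [581.2  14.3 170. ] F [ 0.5 -2.7  3.3]
phi est 0.016 miss 5.3
0.0 [580.4   8.3 169. ] d [ 6.   1.1 -0.9] turn [-0.01 -0.4   1.01]
```

Nearly shut; press on slowly until the force rises.

Call:
play_rows --pt "0 0.001 0 0 0 0 -1" --pt "0 0.001 0 0 0 0 -1" --pt "0 0.0008 0 0 0 0 -1" --pt "0 0 0 0 0 0 -1"

```text
clock: 26.15
ee_pos: [581.3, 14.3, 169.3]
tcp_rot: [-1.227, 1.191, -1.216]
ft_force: [-4.6, -3.5, 17.9]
gripper_width: 0.1
```

Call:
play_rows --pt "0 0.0006 0 0 0 0 -1" --pt "0 0 0 0 0 0 -1"

```text
clock: 26.32
ee_pos: [581.3, 14.3, 169.2]
tcp_rot: [-1.227, 1.191, -1.216]
ft_force: [-6.4, -3.4, 21.5]
gripper_width: 0.4
```

Call:
play_rows --pt "0 -0.002 0 0 0 0 -1" --pt "0 -0.004 0 0 0 0 -1" --pt "0 -0.012 0 0 0 0 -1" --pt "0 -0.025 0 0 0 0 -1" --pt "0 -0.03 0 0 0 0 -1" --pt "0 -0.03 0 0 0 0 -1" --pt "0 -0.03 0 0 0 0 -1" --pt "0 -0.02 0 0 0 0 -1" --pt "0 0 0 0 0 0 -1" --pt "0 0 0 0 0 0 -1"

```text
clock: 27.15
ee_pos: [581.3, 17.9, 320.0]
tcp_rot: [-1.226, 1.191, -1.215]
ft_force: [-0.5, 0.4, -1.0]
gripper_width: 0.6
```

```bash
python3 - <<'E'
from h import *
s=arm.read_state();print(s['clock'],s['ee_pos'],s['ft_force'],s['dq'].round(3))
cv2.imwrite('pics/s14.png',arm.get_image('scene'));cv2.imwrite('pics/t14.png',arm.get_image('top'))
E
```

```text
27.15 [581.27361206  17.88514149 319.9852501 ] [-0.53821855  0.37996532 -0.97486153] [-0.004  0.028  0.05  -0.004 -0.007  0.001]
```

View pics/s14.png

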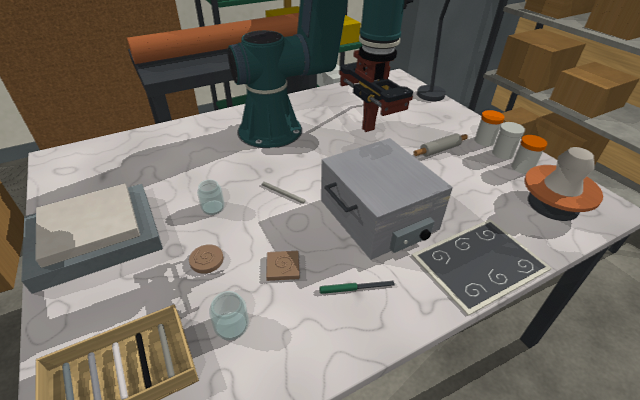

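View pics/t14.png

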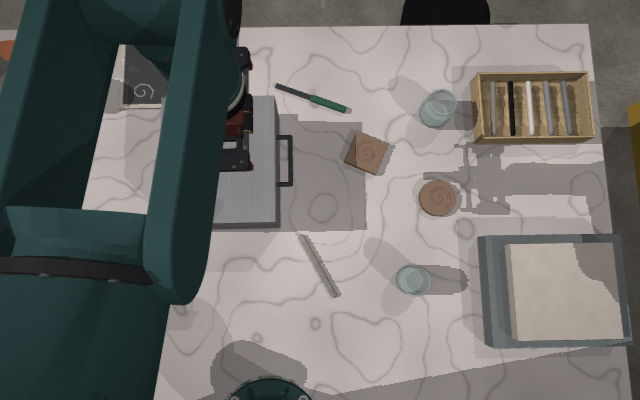

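The lid is shut flush, the other pieces are where they were, and the arm is clear of everything.

```bash
python3 -c "
from bench import arm
print(arm.sign_off())"
```

```text
the job is handed in; nothing more can be done
None
```

I laid the plaque relief side up along the setter's spine with its lower end against the ledge, then pushed the lid shut. The job was handed in at about 27 s on the robot's clock.

**Plaque:**
- I measured the spine's slope at about 0.345 rad from several camera views and corrected it to about 0.35 rad by feel.
- The ledge was felt at about 5 N and the spine at about 10 N before I opened the gripper.
- Pictures before and after letting go showed no visible movement. The plaque sat centred with its lower end at the ledge.

**Lid:** I eased it round on its outer face with about 4 to 8 N. It stopped at the height expected for fully shut, within about 0.3 mm. The force then rose to 21 N with no further movement, so I took it as closed, and it stayed shut when I backed off. The final pictures show it flush.

**Other pieces:** the tile, medallion and jars look unmoved in the final pictures.

**Disagreements and limits:**
- The plaque touched the spine about 2 mm higher than my camera estimate, and the ledge about 1.4 mm further up the slope. I trusted the contact over the estimate.
- My slope sums from the pictures ranged from 0.33 to 0.38 rad.
- The plaque could not be seen again once the lid was shut.

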